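# Sort the spices at the grinding bench

## Task

Sort the loose spices on the bench ready for grinding: lay both cinnamon sticks flat on the floor of the rectangular tray, side by side and along its length, stand both garlic bulbs upright on the floor of the terracotta bowl, and lay the ginger root in the middle of the stone grinding plate. Set each one down gently rather than dropping it, and leave the pestle where it is.

Things in the scene. Friction and masses are not known exactly. Their poses are not given: they have to be found in the camera images.
- stick_a_center (a point): Cinnamon stick: a reddish-brown double quill (two parallel 14 mm tubes grown together), lying flat, 90 mm long along its own x, 26 mm wide along y, 14 mm high, about 20 g. The point is its centre, 7 mm above its underside; z up. The two sticks are alike.
- stick_b_center (a point): Cinnamon stick: a reddish-brown double quill (two parallel 14 mm tubes grown together), lying flat, 90 mm long along its own x, 26 mm wide along y, 14 mm high, about 20 g. The point is its centre, 7 mm above its underside; z up. The two sticks are alike.
- garlic_a_center (a point): Garlic bulb: off-white with thin purplish veins, standing on its flat root end, round about z, 47 mm across at its widest (18 mm above its underside), foot 28 mm across, 46 mm high with the thin stalk (the top 9 mm), about 50 g, hard. The point lies on its axis, 22 mm above its underside; z up. The two bulbs are alike.
- garlic_b_center (a point): Garlic bulb: off-white with thin purplish veins, standing on its flat root end, round about z, 47 mm across at its widest (18 mm above its underside), foot 28 mm across, 46 mm high with the thin stalk (the top 9 mm), about 50 g, hard. The point lies on its axis, 22 mm above its underside; z up. The two bulbs are alike.
- ginger_center (a point): Piece of dried ginger root: a tan, hard, knobbly Z-shaped lump lying flat. Straight main part along its own x, 26 mm thick and high, rounded; one short knob juts to +y at its +x end and one to -y at its -x end (whole width about 68 mm, whole length about 94 mm). Between x = -15 and +15 mm the main part is bare, 26 mm wide along y: grasp there. About 60 g. The point is the centre of the main part, 13 mm above the underside; z up.
- tray: Low dark-wood rectangular tray, fixed, outside 170 mm long (its x) by 145 mm wide (its y), 18 mm high; walls and floor 5 mm thick, so inside it is 160 x 135 mm and the floor's top is 5 mm above the bench. Origin: centre of its underside, on the bench.
- bowl: Round terracotta bowl, fixed, 180 mm across the rim, 34 mm high, flaring wall 5 mm thick; the flat inner floor is about 145 mm across, its top 6 mm above the bench. Origin: centre of its underside, on the bench; z up.
- plate: Shallow round grinding plate of dark grey stone, fixed, 184 mm across, 28 mm high; flat inner floor about 140 mm across, its top 18 mm above the bench, ringed by a 12 mm thick rim that stands 10 mm above that floor. Origin: centre of its underside, on the bench; z up.
- pestle_head (a point): Hardwood pestle lying flat, 158 mm long along its own x, thick head (42 mm) towards the robot, thinner handle pointing away. The point is the middle of the head, 20 mm from that end and 21 mm above the bench. Leave it alone.
Not all that is in view belongs to the job. Leave any turquoise look-alike of the part that bears garlic_b_center alone.

How it is judged (in metres and radians):
At the end, for the whole second after the job is handed in: Sticks flat on the tray floor, within 0.35 rad of its length, 40 mm along and 58 mm across of its centre; bulbs upright (0.3 rad) on the bowl floor, within 58 mm of its centre; ginger lying on the plate floor, within 25 mm of its centre; all at rest (x of stick_a_center in the frame of tray between -0.04 and 0.04 m and y of stick_a_center in the frame of tray between -0.058 and 0.058 m and z of stick_a_center in the frame of tray between 0.006 and 0.017 m and angle between the x axis of each of stick_a_center, stick_b_center and the x axis of tray, either way round below 0.35 rad and angle between each of stick_a_center, stick_b_center's own z axis and vertical below 0.2 rad and x of stick_b_center in the frame of tray between -0.04 and 0.04 m and y of stick_b_center in the frame of tray between -0.058 and 0.058 m and z of stick_b_center in the frame of tray between 0.006 and 0.017 m and horizontal distance between each of garlic_a_center, garlic_b_center and bowl below 0.058 m and z of garlic_a_center in the frame of bowl between 0.02 and 0.036 m and angle between each of garlic_a_center, garlic_b_center, ginger_center's own z axis and vertical below 0.3 rad and z of garlic_b_center in the frame of bowl between 0.02 and 0.036 m and horizontal distance between ginger_center and plate below 0.025 m and z of ginger_center in the frame of plate between 0.023 and 0.04 m and linear speed of each of stick_a, stick_b, garlic_a, garlic_b, ginger below 0.02 m/s); the robot touches nothing.
It fails at once if the pestle is shifted by more than 20 mm (distance of pestle_head from where it was at the start of the episode above 0.02 m).
It fails at once if one of the spices is dropped or thrown (moves faster than 0.9 m/s with no finger on it, a fall of about 40 mm) ((linear speed of stick_a above 0.9 m/s and contact force between the fingers and stick_a below 0.05 N) or (linear speed of stick_b above 0.9 m/s and contact force between the fingers and stick_b below 0.05 N) or (linear speed of garlic_a above 0.9 m/s and contact force between the fingers and garlic_a below 0.05 N) or (linear speed of garlic_b above 0.9 m/s and contact force between the fingers and garlic_b below 0.05 N) or (linear speed of ginger above 0.9 m/s and contact force between the fingers and ginger below 0.05 N)).
It also fails if it takes over 109 s, if anything falls off the work surface, if the arm or the gripper's body presses on something with over 40 N, if the wrist force passes 120 N, or if a joint passes its speed limit or range.

## Robot

A 6-joint arm with a two-finger parallel gripper is mounted at the origin on the work surface. World frame = base frame: x ahead of the robot, y to its left, z up, the work surface at z = 0. Lengths are in mm, angles in rad, forces in N, time in s.
With the tool pointing down it reaches from about 325 to 1000 mm from the base axis. Payload 5.1 kg.
Tool frame: the origin (TCP) lies midway between the tips of the shut fingers; the grasp point (between the pads) lies arm.tcp_to_grasp behind it (arm.tcp_to_grasp is the distance from the TCP to the grasp point, in mm); z points along the fingers, y is the line along which they close (so a half turn about z gives the same grasp; the last joint's range is limited). The gripper opens to 85 mm and grips with 20 to 120 N. Pads are 22 mm wide; open, the fingers measure 114 mm over their backs; the gripper's body (76 mm by 85 mm) begins 54 mm behind the grasp point. The pads swing forward as they close: fully open they stand 13 mm farther back than shut.
Start: joints at [1.074, 0.124, 1.65, -0, 1.367, -0.083], TCP at [261.378, 595.119, 231.322] pointing down, gripper open.
Joint ranges: [-2.61, 2.61], [-1.02, 2.33], [0.03, 2.71], [-1.35, 4.49], [0.32, 2.68], [-2.91, 2.91]. Speed limits (rad/s): [2.57, 2.57, 3.14, 3.14, 3.14, 3.14].

## Interface

Orientations are given as a rotation vector (axis times angle).
In Python, from rig import arm gives the robot as it stands.
- The arm moves only by the tool jog_arm, never from a script. Its argument "increments" is a list of rows, each a list of 7 numbers: the opening, from 0 (shut) to 1 (fully open), then the shift along the world's x, y, z in mm, then the turn, a rotation vector about the world's x, y, z in degrees. A call has 1 to 10 rows; each row shifts and turns the commanded pose from where the row before left it; what a row does not reach is not made up. A row lasts 1/12 s, in which the tool goes at most 41.7 mm and 7.16 degrees, less where a joint would pass 70% of its speed; a pose out of reach is approached as far as the arm can. A call is refused whole if a number of a shift passes 41.7 or a number of a turn 7.16, either way. A call with a gripper value outside its range is refused whole. The fingers move at their own pace and stop on an object; "squeeze" is the grip in N (left out, the last holds). Time passes only in rows, so rows that do not move let the fingers close. It gives the time, the measured TCP pose, the force, the opening and the grip force at its end, in the units of the state.
- arm.observe(): the state, without advancing time (a new reading comes with each control period).
- arm.get_image(name): name is "scene" or "top" or "wrist"; returns (picture, depth): 420x560x3 uint8, red, green, blue; 420x560 float32, mm along the optical axis (not along the pixel's ray), 0 where there is no reading.
- arm.camera_params(name): a dict with "camera_matrix" (3x3 intrinsics, pixels), "position" and "orientation" of the camera in the world. Camera axes: x right, y down, z forward; pixel columns grow to the right and rows downward; lengths in mm; the calibration is good to about 2 mm. The wrist camera is an equidistant fisheye: a pixel r from the principal point sees the ray r / f radians off the axis. A picture is of the moment at which its call begins: read the wrist's pose just before it. camera_params takes no time and is no camera call; for the wrist camera it gives the pose at the moment of the call.
- arm.sign_off(): hands the job in; it is judged then, once.
Trained networks look in the newest picture that a camera, given by its name, has taken for a name from the list of things; names that differ only in an ending like _2 or _b are one class to them, and where a whole thing is asked for, a point or a joint stands for the part that bears it (a point fixed in the world has none). Each returns a list of dicts, best first, with "conf" (0 to 1); they miss things now and then, are a little off and sometimes report something else, mostly with a low value. They report only what shows in the picture. A call takes as long as a camera call. They do not tell look-alikes from the thing itself.
- arm.spot_in(camera, target): "point" ([column, row] in pixels, amid what is visible of it).
The state is a dict: "t": time; "joint_pos": joint angles; "joint_velocities": joint speeds; "joint_efforts": joint torques, N m; "eef_pos": TCP position; "eef_rot": TCP orientation; "force": force on the tool from outside, world axes, zero at the start; "wrist_torque": the same for the moment, N m; "gripper_width": finger opening in mm; "finger_force": force on a finger pad.
Only numpy, scipy, OpenCV 4.12 (cv2) and the standard library are available. Lean on these libraries where they do the work, as an engineer would, in place of code of your own. Each camera call takes 0.05 s, during which the arm holds its last target. There are 200 camera calls.

## Working session

There is one attempt and no reset: what is moved stays moved. The work goes in short steps, Python scripts to look and compute and a tool call to move; the robot and the scene stay as the last step left them, time stands still between calls to the robot, and variables do not carry over. Pictures are saved under pics/ and viewed, at most 14 in all, crops included, and the job is handed in when it is done.

Besides the shell and the picture viewer there is one more tool, called after "Emit:" as name(argument=value, ...), one argument or row to a line, values as JSON. jog_arm: Moves the arm, as the interface text tells. Its arguments: {"type":"object","properties":{"increments":{"type":"array"},"squeeze":{"type":"number"}},"required":["increments"]}

```bash
mkdir -p pics; ls
python3 - <<'E'
from rig import arm
import cv2,numpy as np
o=arm.observe();print(o)
print(arm.tcp_to_grasp)
for n in ("scene","top"):
    im,d=arm.get_image(n);cv2.imwrite(f"pics/{n}0.png",im[:,:,::-1]);np.save(f"pics/{n}0.npy",d)
    print(n,arm.camera_params(n))
    for t in ("stick_a_center","garlic_a_center","ginger_center","tray","bowl","plate","pestle_head"):
        print(t,[(np.round(q["point"]).tolist(),round(q["conf"],2)) for q in arm.spot_in(n,t)])
E
```

```text
pics
{'t': 0.0, 'joint_pos': array([ 1.07439636e+00,  1.24498966e-01,  1.65167342e+00,  5.79230095e-07,
        1.36748205e+00, -8.25906746e-02]), 'joint_velocities': array([ 0.00051282, -0.00285924,  0.00079655, -0.00043358, -0.00105467,
        0.00055488]), 'joint_efforts': array([-2.79142259e-04, -4.23609173e+01, -3.65449762e+01, -1.61382413e-04,
        6.94695322e-03,  1.33502911e-05]), 'eef_pos': array([261.09642124, 594.59355034, 230.0573279 ]), 'eef_rot': array([-0.64526111, -3.07400906,  0.00310303]), 'force': array([ 0.71925833, -0.07684707,  0.45865573]), 'wrist_torque': array([0.05894636, 0.0361986 , 0.04279279]), 'finger_force': 0.0, 'gripper_width': 85.45560486794298}
18.700000000000003
scene {'camera_matrix': array([[383.67303826,   0.        , 281.22364878],
       [  0.        , 383.67303826, 214.08782313],
       [  0.        ,   0.        ,   1.        ]]), 'position': array([1013.86059068,  171.50149035,  823.10098029]), 'orientation': array([-1.60567506, -2.20267483,  0.68463641])}
stick_a_center [([236.0, 173.0], 0.52)]
garlic_a_center [([175.0, 155.0], 0.58)]
ginger_center [([422.0, 225.0], 0.74)]
tray [([174.0, 218.0], 0.76)]
bowl [([421.0, 223.0], 0.53)]
plate [([393.0, 276.0], 0.68)]
pestle_head [([314.0, 334.0], 0.65)]
top {'camera_matrix': array([[438.21417426,   0.        , 276.20805569],
       [  0.        , 438.21417426, 204.72312562],
       [  0.        ,   0.        ,   1.        ]]), 'position': array([ 391.46394946,   19.82546102, 1050.26233984]), 'orientation': array([-2.18431151,  2.15584011, -0.1867812 ])}
stick_a_center [([342.0, 257.0], 0.63)]
garlic_a_center [([418.0, 260.0], 0.68)]
ginger_center [([127.0, 246.0], 0.68)]
tray [([204.0, 103.0], 0.67), ([380.0, 178.0], 0.56)]
bowl [([261.0, 156.0], 0.58)]
plate [([152.0, 176.0], 0.96)]
pestle_head [([206.0, 106.0], 0.93)]
```

View pics/top0.png

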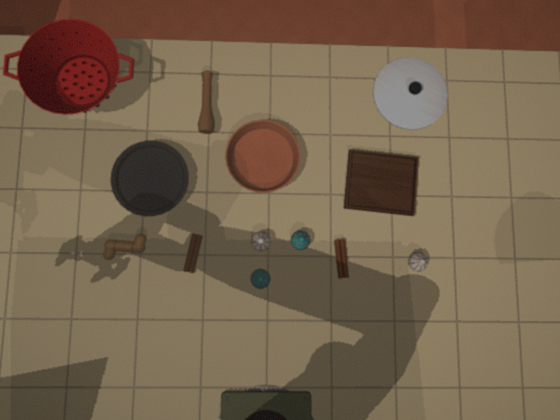

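View pics/scene0.png

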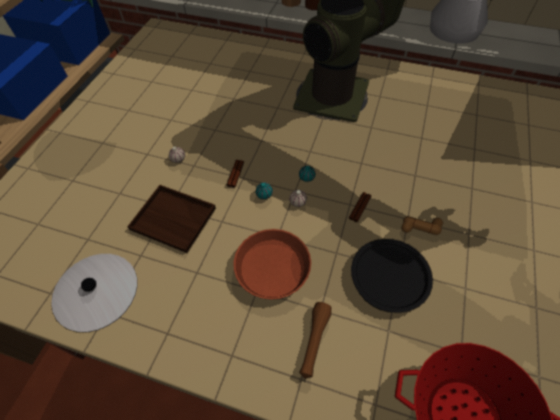

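The top view shows the sticks at (193,253) and (342,258), the garlic at (260,240) and (418,261), and the turquoise decoys at (300,240) and (260,278). The ginger is at (125,246), the bowl at (263,156), the plate at (150,178), the tray at (381,182) and the pestle at (206,102).

```bash
cat > h.py <<'E'
import numpy as np,cv2
from rig import arm
from scipy.spatial.transform import Rotation as R
def world(name,d):
    p=arm.camera_params(name);K=p["camera_matrix"]
    v,u=np.mgrid[:d.shape[0],:d.shape[1]]
    c=np.dstack([(u-K[0,2])/K[0,0]*d,(v-K[1,2])/K[1,1]*d,d])
    return c@R.from_rotvec(p["orientation"]).as_matrix().T+p["position"]
def blob(W,d,u,v,r,z0,z1=200):
    s=np.s_[v-r:v+r+1,u-r:u+r+1]
    m=((W[s][...,2]>z0)&(W[s][...,2]<z1)&(d[s]>0)).astype(np.uint8)
    n,l,st,ce=cv2.connectedComponentsWithStats(m)
    k=1+np.argmax(st[1:,4]) if n>1 else 0
    P=W[s][l==k]
    (c,wh,a)=cv2.minAreaRect(P[:,:2].astype(np.float32))
    b=cv2.boxPoints((c,wh,a));e=max([b[1]-b[0],b[2]-b[1]],key=np.linalg.norm)
    return np.round(c,1),np.round(P.mean(0),1),np.round(sorted(wh),1),round(np.degrees(np.arctan2(e[1],e[0]))%180,1),np.round(np.percentile(P[:,2],[5,50,98]),1),len(P)
E
python3 - <<'E'
from h import *
d=np.load("pics/top0.npy");W=world("top",d)
print("bench z",np.median(W[300:340,300:420,2]),np.median(W[120:150,310:340,2]),np.median(W[200:230,60:100,2]))
for n,u,v,r,z in [("st1",193,253,28,7),("st2",342,258,28,7),("gA",418,261,18,8),("gB",260,240,18,8),("t1",300,240,16,8),("t2",260,278,16,8),("ging",125,246,28,8),("bowl",263,156,44,15),("plate",150,178,44,12),("tray",381,182,48,10),("pest",206,102,38,8)]:
    print(n,*blob(W,d,u,v,r,z))
E
```

```text
bench z 0.4417257004391786 1.0590687319977405 0.3080882954345725
st1 [415.  174.9] [414.7 174.4  13.2] [26.4 90.6] 168.3 [ 9.5 13.4 17.3] 434
st2 [ 406.3 -175.6] [ 405.7 -174.9   13.7] [26.1 90.8] 6.1 [ 9.4 13.7 18. ] 415
gA [ 400.2 -353.3] [ 400.7 -351.1   31.9] [40.7 44.8] 175.8 [20.2 32.4 47.7] 306
gB [444.7  16.7] [443.5  16.7  32. ] [44.5 44.6] 0.6 [20.4 32.5 47.3] 309
t1 [448.4 -76.5] [447.6 -75.3  32. ] [44.3 45.3] 18.2 [20.7 32.2 47. ] 304
t2 [357.4  16. ] [357.8  15.7  31.8] [44.1 45.6] 136.0 [19.3 32.8 47.7] 317
ging [428.7 331.3] [428.3 330.   23.1] [ 45.8 102.5] 102.6 [16.1 23.7 29.1] 630
bowl [646.   14.4] [658.4  15.2  28.3] [176.7 177.5] 174.2 [16.7 29.7 37.6] 1195
plate [589.9 279.1] [589.6 281.1  21.2] [180.2 180.8] 90.9 [15.8 19.6 31. ] 4675
tray [ 591.5 -274.7] [ 592.6 -276.9   17.4] [147.1 171.7] 84.5 [11.2 17.9 22.2] 710
pest [780.2 151.7] [768.5 151.7  32.6] [ 38.1 153.1] 0.2 [23.4 32.7 42.2] 728
```

Run:
```python
from h import *
from scipy.optimize import differential_evolution as DE
d=np.load("pics/top0.npy");W=world("top",d)
s=W[218:276,95:156].reshape(-1,3);s=s[s[:,2]>-20]
hi=s[:,2]>9
def f(p):
    a=np.radians(p[2]);q=(s[:,:2]-p[:2])@np.array([[np.cos(a),-np.sin(a)],[np.sin(a),np.cos(a)]])
    x,y=q.T
    m=((abs(x)<47)&(abs(y)<13))|((x<47)&(x>21)&(y>0)&(y<34))|((x>-47)&(x<-21)&(y<0)&(y>-34))
    return np.sum(m!=hi)
r=DE(f,[(400,460),(300,360),(0,360)],seed=1,popsize=30,tol=1e-8,maxiter=300);print(r.x,r.fun,hi.sum())
```

```text
[429.07938003 332.10505583  85.74639602] 82.0 644
```

Emit:
jog_arm(
  increments=[
    [1,30,-41,-15,0,0,0],
    [1,30,-41,-15,0,0,0],
    [1,30,-41,-15,0,0,0],
    [1,30,-41,-15,0,0,0],
    [1,20,-41,-15,0,0,0],
    [1,20,-41,-15,0,0,0],
    [1,8,-18,-10,0,0,0],
    [1,0,0,0,0,0,0],
    [1,0,0,0,0,0,0],
  ],
  squeeze=40,
)

```text
t: 1.55
eef_pos: [398.6, 376.1, 147.6]
eef_rot: [-0.649, -3.073, 0.001]
force: [0.1, 0.4, 0.3]
gripper_width: 85.2
finger_force: 0.0
```

Emit:
jog_arm(
  increments=[
    [1,3,-4.5,-5,0,0,-7],
    [1,3,-4.5,-5,0,0,-7],
    [1,3,-4.5,-5,0,0,-7],
    [1,3,-4.5,-5,0,0,-7],
    [1,3,-4.5,-5,0,0,-7],
    [1,3,-4.5,-5,0,0,-7],
    [1,3,-4.5,-5,0,0,-7],
    [1,3,-4.5,-5,0,0,-7],
    [1,3,-4.5,-5,0,0,-7],
    [1,3,-3.5,-5,0,0,-7],
  ],
)

```text
t: 2.38
eef_pos: [428.8, 334.8, 99.1]
eef_rot: [2.297, 2.144, 0.003]
force: [-0.4, 0.2, -0.4]
gripper_width: 85.4
finger_force: 0.0
```

```bash
cat > look.py <<'E'
import sys
from h import *
o=arm.observe();p=arm.camera_params("wrist")
im,d=arm.get_image("wrist");cv2.imwrite(f"pics/{sys.argv[1]}.png",im[:,:,::-1])
M=R.from_rotvec(o["eef_rot"]).as_matrix()
print(np.round(o["t"],2),np.round(o["eef_pos"],1),"yaw",np.degrees(np.arctan2(M[1,1],M[0,1])),"tilt",np.round(M[:,2],3))
K=p["camera_matrix"];v,u=np.mgrid[:d.shape[0],:d.shape[1]]
a,b=u-K[0,2],v-K[1,2];r=np.hypot(a,b)+1e-9;t=r/K[0,0]
c=np.dstack([a/r*np.tan(t)*d,b/r*np.tan(t)*d,d]);W=c@R.from_rotvec(p["orientation"]).as_matrix().T+p["position"]
ok=(d>0)&(t<1.2)
np.savez("pics/w.npz",W=W,ok=ok)
print("cam",np.round(p["position"]),np.round(K[0],1))
E
python3 look.py w1
python3 - <<'E'
from h import *
f=np.load("pics/w.npz");W,ok=f["W"],f["ok"]
m=ok&(abs(W[...,0]-429)<70)&(abs(W[...,1]-332)<60)&(W[...,2]>9)&(W[...,2]<35)
c=W[m];print(len(c),cv2.minAreaRect(c[:,:2].astype(np.float32)),c.mean(0))
m2=m&(abs(W[...,1]-332)<12);c=W[m2][:,:2];print("strip x",np.percentile(c[:,0],[1,50,99]))
E
```

```text
2.38 [428.8 334.8  99.1] yaw -3.9434606073021006 tilt [ 0.002  0.001 -1.   ]
cam [434. 399. 242.] [325.2   0.  273.4]
5956 ((434.9647216796875, 324.62005615234375), (67.03990936279297, 128.8125), 34.152915954589844) [427.68902586 339.00903249  23.25678673]
strip x [415.75734503 428.27239391 440.80492287]
```

Emit:
jog_arm(
  increments=[
    [1,0,-1,-25,0,0,0],
    [1,0,-1,-25,0,0,0],
    [1,0,0,-25,0,0,0],
    [1,0,0,-15,0,0,0],
    [0.6,0,0,-4,0,0,0],
    [0,0,0,0,0,0,0],
    [0,0,0,0,0,0,0],
    [0,0,0,0,0,0,0],
    [0,0,0,0,0,0,0],
    [0,0,0,0,0,0,0],
  ],
)

```text
t: 3.27
eef_pos: [429.8, 332.0, 6.1]
eef_rot: [2.292, 2.148, 0.006]
force: [-0.7, 1.0, 5.0]
gripper_width: 24.0
finger_force: 39.4
```

Emit:
jog_arm(
  increments=[
    [0,0,0,10,0,0,0],
    [0,0,0,20,0,0,0],
    [0,0,0,25,0,0,0],
    [0,0,0,0,0,0,0],
    [0,0,0,0,0,0,0],
  ],
)

```text
t: 3.68
eef_pos: [429.9, 331.7, 61.6]
eef_rot: [2.292, 2.148, 0.007]
force: [0.3, -0.0, -1.2]
gripper_width: 24.6
finger_force: 39.4
```

Emit:
jog_arm(
  increments=[
    [0,20,-6.5,1,0,0,0],
    [0,20,-6.5,0,0,0,0],
    [0,20,-6.5,0,0,0,0],
    [0,20,-6.5,0,0,0,0],
    [0,20,-6.5,0,0,0,0],
    [0,20,-6.5,0,0,0,0],
    [0,20,-6.5,0,0,0,0],
    [0,20,-6.5,0,0,0,0],
    [0,0,0,0,0,0,0],
    [0,0,0,0,0,0,0],
  ],
)

```text
t: 4.52
eef_pos: [588.2, 278.1, 58.7]
eef_rot: [-2.293, -2.146, 0.003]
force: [-0.4, 0.6, -0.3]
gripper_width: 24.8
finger_force: 39.5
```

Emit:
jog_arm(
  increments=[
    [0,0,0,-15,0,0,0],
    [0,0,0,-10,0,0,0],
    [0,0,0,-5,0,0,0],
    [0,0,0,-4,0,0,0],
    [0,0,0,-2,0,0,0],
    [0,0,0,0,0,0,0],
  ],
)

```text
t: 5.02
eef_pos: [587.9, 279.3, 24.2]
eef_rot: [-2.291, -2.149, 0.001]
force: [-0.6, 0.2, 2.3]
gripper_width: 24.2
finger_force: 39.6
```

Emit:
jog_arm(
  increments=[
    [0,0,0,-0.6,0,0,0],
    [0.4,0,0,0,0,0,0],
    [0.7,0,0,0,0,0,0],
    [0.7,0,0,0,0,0,0],
    [0.7,0,0,0,0,0,0],
    [0.7,0,0,10,0,0,0],
    [0.7,0,0,25,0,0,0],
    [0.7,0,0,30,0,0,0],
    [0.7,0,0,15,0,0,0],
  ],
)

```text
t: 5.77
eef_pos: [590.2, 279.6, 107.8]
eef_rot: [2.291, 2.147, 0.008]
force: [1.1, 0.4, 0.3]
gripper_width: 59.8
finger_force: 0.0
```

Emit:
jog_arm(
  increments=[
    [0.7,-17,-10,0,0,0,6.9],
    [0.7,-17,-10,0,0,0,6.9],
    [0.7,-17,-10,0,0,0,6.9],
    [0.7,-17,-10,0,0,0,6.9],
    [0.7,-17,-10,0,0,0,6.9],
    [0.7,-17,-10,0,0,0,6.9],
    [0.7,-17,-10,0,0,0,6.9],
    [0.7,-17,-10,0,0,0,6.9],
    [0.7,-17,-10,0,0,0,6.9],
    [0.7,-17,-10,0,0,0,6.9],
  ],
)

```text
t: 6.6
eef_pos: [417.8, 178.5, 103.9]
eef_rot: [0.663, 3.07, 0.001]
force: [-0.4, -0.4, 0.4]
gripper_width: 59.5
finger_force: 0.0
```

Emit:
jog_arm(
  increments=[
    [0.7,-3,-4,0,0,0,6.9],
    [0.7,0,0,0,0,0,6.9],
    [0.7,0,0,0,0,0,0],
  ],
)

```text
t: 6.85
eef_pos: [415.4, 174.8, 104.0]
eef_rot: [0.296, 3.126, 0.001]
force: [-0.0, -0.6, -1.0]
gripper_width: 60.0
finger_force: 0.0
```

```bash
cat > near.py <<'E'
import sys
from h import *
x,y,r,z=map(float,sys.argv[1:5])
f=np.load("pics/w.npz");W,ok=f["W"],f["ok"]
m=ok&(np.hypot(W[...,0]-x,W[...,1]-y)<r)&(W[...,2]>z)&(W[...,2]<55)
c=W[m];(q,wh,a)=cv2.minAreaRect(c[:,:2].astype(np.float32))
b=cv2.boxPoints((q,wh,a));e=max([b[1]-b[0],b[2]-b[1]],key=np.linalg.norm)
print(len(c),"rect",np.round(q,1),np.round(wh,1),"long",np.degrees(np.arctan2(e[1],e[0]))%180,"mean",c.mean(0).round(1),"zmax",np.percentile(c[:,2],98).round(1))
E
python3 look.py w2; python3 near.py 415 175 60 6
```

```text
6.85 [415.4 174.8 104. ] yaw 79.18011945369163 tilt [ 0.001  0.    -1.   ]
cam [352. 186. 247.] [325.2   0.  273.4]
4018 rect [414.  176.6] [26. 91.] long 168.54288 mean [411.6 176.8  13. ] zmax 15.1
```

Emit:
jog_arm(
  increments=[
    [0.7,0,1,-25,0,0,-0.8],
    [0.7,-1,0,-30,0,0,0],
    [0.7,0,0,-25,0,0,0],
    [0.7,0,0,-16,0,0,0],
    [0.5,0,0,-4.5,0,0,0],
    [0.4,0,0,0,0,0,0],
    [0,0,0,0,0,0,0],
    [0,0,0,0,0,0,0],
    [0,0,0,0,0,0,0],
    [0,0,0,0,0,0,0],
  ],
  squeeze=30,
)

```text
t: 7.73
eef_pos: [415.5, 176.3, 4.2]
eef_rot: [0.321, 3.123, 0.001]
force: [-0.6, -0.1, -0.4]
gripper_width: 24.2
finger_force: 30.7
```

Emit:
jog_arm(
  increments=[
    [0,0,0,10,0,0,0],
    [0,0,0,20,0,0,0],
    [0,0,0,30,0,0,0],
    [0,0,0,30,0,0,0],
    [0,0,0,0,0,0,0],
  ],
)

```text
t: 8.15
eef_pos: [419.0, 177.3, 100.7]
eef_rot: [0.319, 3.113, 0.008]
force: [1.2, 0.3, 0.1]
gripper_width: 24.6
finger_force: 30.8
```

Emit:
jog_arm(
  increments=[
    [0,12.5,-15,0,0,0,-5],
    [0,12.5,-28,0,0,0,-7],
    [0,12.5,-28,0,0,0,-7],
    [0,12.5,-28,0,0,0,-7],
    [0,12.5,-28,0,0,0,-7],
    [0,12.5,-28,0,0,0,-7],
    [0,12.5,-28,0,0,0,-7],
    [0,12.5,-28,0,0,0,-7],
    [0,12.5,-28,0,0,0,-7],
    [0,12.5,-28,0,0,0,-7],
  ],
)

```text
t: 8.98
eef_pos: [540.0, -92.6, 93.8]
eef_rot: [2.021, 2.404, 0.001]
force: [0.2, 0.8, -0.4]
gripper_width: 24.7
finger_force: 30.8
```

Emit:
jog_arm(
  increments=[
    [0,12.5,-28,0,0,0,-7],
    [0,12.5,-28,0,0,0,-7],
    [0,12.5,-28,0,0,0,-2],
    [0,12.5,-28,0,0,0,0],
    [0,12.5,-28,0,0,0,0],
    [0,12.5,-28,0,0,0,0],
    [0,0,-20,0,0,0,0],
    [0,0,0,0,0,0,0],
    [0,0,0,0,0,0,0],
  ],
)

```text
t: 9.73
eef_pos: [614.4, -280.0, 93.4]
eef_rot: [2.331, 2.106, 0.001]
force: [0.1, 0.5, -1.0]
gripper_width: 24.6
finger_force: 30.8
```

```bash
python3 look.py w3
python3 - <<'E'
from h import *
f=np.load("pics/w.npz");W,ok=f["W"],f["ok"]
m=ok&(abs(W[...,0]-592)<110)&(abs(W[...,1]+275)<120)&(W[...,2]>11)&(W[...,2]<26)
c=W[m];print(cv2.minAreaRect(c[:,:2].astype(np.float32)),len(c))
m=ok&(abs(W[...,0]-592)<110)&(abs(W[...,1]+275)<120)&(W[...,2]>75)&(W[...,2]<125)
c=W[m];print(len(c), c.mean(0),c.min(0),c.max(0))
E
```

```text
9.73 [ 614.4 -280.    93.4] yaw -5.81592946940146 tilt [ 0.  0. -1.]
cam [ 622. -216.  236.] [325.2   0.  273.4]
((590.4297485351562, -272.84991455078125), (169.91456604003906, 145.89244079589844), 84.54888916015625) 4999
11631 [ 615.81424253 -272.43164281  104.33049816] [ 589.85622117 -325.12004733   89.80006564] [ 641.66605887 -232.74262382  124.99834511]
```

View pics/w3.png

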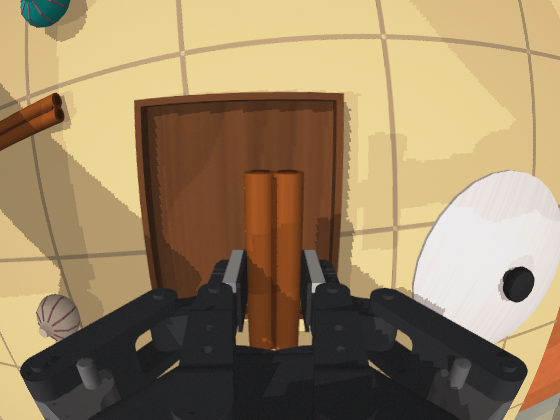

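The wrist view shows stick 1 held at (275,260), parallel to the tray walls and right of the tray's middle. I'll lower it.

Emit:
jog_arm(
  increments=[
    [0,2,4,-20,0,0,0],
    [0,0,0,-25,0,0,0],
    [0,0,0,-20,0,0,0],
    [0,0,0,-10,0,0,0],
    [0,0,0,-5,0,0,0],
    [0,0,0,-3,0,0,0],
    [0,0,0,-1,0,0,0],
    [0,0,0,0,0,0,0],
  ],
)

```text
t: 10.45
eef_pos: [617.3, -275.2, 10.3]
eef_rot: [2.328, 2.107, 0.001]
force: [0.3, 0.4, -0.7]
gripper_width: 24.1
finger_force: 30.8
```

Emit:
jog_arm(
  increments=[
    [0,0,0,-1,0,0,0],
    [0.35,0,0,0,0,0,0],
    [0.5,0,0,0,0,0,0],
    [0.5,0,0,0,0,0,0],
    [0.5,0,0,10,0,0,0],
    [0.5,0,0,25,0,0,0],
    [0.5,0,0,30,0,0,0],
    [0.7,0,0,30,0,0,0],
  ],
)

```text
t: 11.12
eef_pos: [615.9, -274.8, 104.0]
eef_rot: [-2.328, -2.107, 0.001]
force: [0.2, -0.0, 0.5]
gripper_width: 53.1
finger_force: 0.0
```

Emit:
jog_arm(
  increments=[
    [0.7,-10,5,0,0,0,-6],
    [0.7,-20,9,0,0,0,-7],
    [0.7,-20,9,0,0,0,-7],
    [0.7,-20,9,0,0,0,-7],
    [0.7,-20,9,0,0,0,-7],
    [0.7,-20,9,0,0,0,-7],
    [0.7,-20,9,0,0,0,-7],
    [0.7,-20,9,0,0,0,-7],
    [0.7,-20,9,0,0,0,-7],
    [0.7,-20,9,0,0,0,-7],
  ],
)

```text
t: 11.95
eef_pos: [425.7, -188.7, 103.8]
eef_rot: [3.114, 0.408, 0.001]
force: [0.3, 0.0, -0.3]
gripper_width: 59.9
finger_force: 0.0
```

Emit:
jog_arm(
  increments=[
    [0.7,-20,9,0,0,0,-7],
    [0.7,-1,5,0,0,0,-2],
    [0.7,0,0,0,0,0,0],
    [0.7,0,0,0,0,0,0],
  ],
)

```text
t: 12.28
eef_pos: [405.9, -175.3, 104.0]
eef_rot: [3.136, 0.175, 0.003]
force: [0.2, -0.6, 0.3]
gripper_width: 59.7
finger_force: 0.0
```

```bash
python3 look.py w4; python3 near.py 406 -175 55 6; python3 near.py 617 -276 50 11
```

```text
12.28 [ 405.9 -175.3  104. ] yaw -83.62583964836129 tilt [ 0.002 -0.001 -1.   ]
cam [ 471. -168.  247.] [325.2   0.  273.4]
3973 rect [ 405.6 -174.8] [91.5 26.1] long 5.43569 mean [ 408.2 -174.4   13. ] zmax 15.0
152 rect [ 601.9 -307.7] [ 6.8 22.8] long 101.47794 mean [ 603.  -310.4   15.4] zmax 19.6
```

Emit:
jog_arm(
  increments=[
    [0.7,0,0,-25,0,0,-0.7],
    [0.7,0,0,-30,0,0,0],
    [0.7,0,0,-25,0,0,0],
    [0.7,0,0,-16,0,0,0],
    [0.5,0,0,-4.5,0,0,0],
    [0.4,0,0,0,0,0,0],
    [0,0,0,0,0,0,0],
    [0,0,0,0,0,0,0],
    [0,0,0,0,0,0,0],
    [0,0,0,0,0,0,0],
  ],
  squeeze=30,
)

```text
t: 13.17
eef_pos: [406.5, -175.6, 3.8]
eef_rot: [3.136, 0.153, 0.003]
force: [-0.1, -0.6, -0.1]
gripper_width: 24.8
finger_force: 30.7
```

Emit:
jog_arm(
  increments=[
    [0,0,0,10,0,0,0],
    [0,0,0,20,0,0,0],
    [0,0,0,30,0,0,0],
    [0,0,0,30,0,0,0],
    [0,0,0,0,0,0,0],
  ],
)

```text
t: 13.58
eef_pos: [409.6, -177.4, 100.2]
eef_rot: [3.131, 0.153, 0.017]
force: [1.4, -0.7, 1.7]
gripper_width: 24.5
finger_force: 30.8
```

Emit:
jog_arm(
  increments=[
    [0,12,-7,0,0,0,7],
    [0,15,-9,0,0,0,7],
    [0,15,-9,0,0,0,7],
    [0,15,-9,0,0,0,7],
    [0,15,-9,0,0,0,7],
    [0,15,-9,0,0,0,7],
    [0,15,-9,0,0,0,7],
    [0,15,-9,0,0,0,7],
    [0,15,-9,0,0,0,7],
    [0,15,-9,0,0,0,7],
  ],
)

```text
t: 14.42
eef_pos: [553.3, -263.5, 93.2]
eef_rot: [2.476, 1.933, 0.0]
force: [0.8, 0.9, -0.5]
gripper_width: 24.5
finger_force: 30.8
```

Emit:
jog_arm(
  increments=[
    [0,6,-8,0,0,0,7],
    [0,0,0,0,0,0,1],
    [0,0,0,0,0,0,0],
    [0,0,0,0,0,0,0],
  ],
)

```text
t: 14.75
eef_pos: [557.9, -270.6, 92.6]
eef_rot: [-2.344, -2.091, 0.0]
force: [-0.4, -0.7, 0.3]
gripper_width: 24.1
finger_force: 30.8
```

```bash
python3 look.py w5
```

```text
14.75 [ 557.9 -270.6   92.6] yaw -6.548620022369499 tilt [-0.  0. -1.]
cam [ 566. -207.  235.] [325.2   0.  273.4]
```

View pics/w5.png

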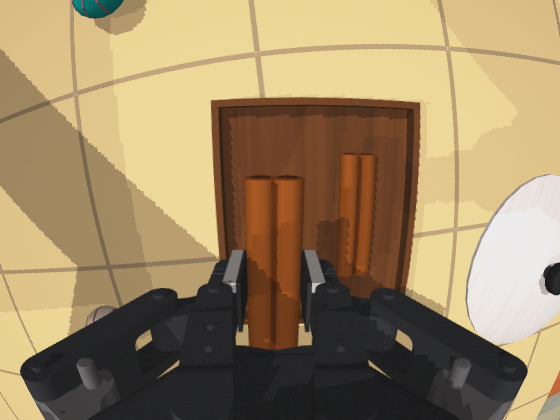

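Stick 1 lies flat in the tray at (358,215). Stick 2 is held to its left, parallel to it.

Emit:
jog_arm(
  increments=[
    [0,4,0,-20,0,0,1],
    [0,0,0,-25,0,0,0],
    [0,0,0,-20,0,0,0],
    [0,0,0,-10,0,0,0],
    [0,0,0,-5,0,0,0],
    [0,0,0,-3,0,0,0],
    [0,0,0,-1,0,0,0],
    [0,0,0,0,0,0,0],
  ],
)

```text
t: 15.47
eef_pos: [563.1, -271.4, 9.6]
eef_rot: [2.323, 2.113, 0.001]
force: [0.3, 0.2, 0.1]
gripper_width: 24.6
finger_force: 30.8
```

Emit:
jog_arm(
  increments=[
    [0,0,0,-0.7,0,0,0],
    [0.33,0,0,0,0,0,0],
    [0.43,0,0,0,0,0,0],
    [0.43,0,0,0,0,0,0],
    [0.43,0,0,10,0,0,0],
    [0.43,0,0,25,0,0,0],
    [0.43,0,0,30,0,0,0],
    [0.75,0,0,35,0,0,0],
  ],
)

```text
t: 16.13
eef_pos: [561.3, -270.3, 107.7]
eef_rot: [-2.321, -2.112, 0.002]
force: [-0.2, -0.0, 0.4]
gripper_width: 47.3
finger_force: 0.0
```

Emit:
jog_arm(
  increments=[
    [0.75,-12,-5,0,0,0,0],
    [0.75,-20,-10,0,0,0,0],
    [0.75,-20,-10,0,0,0,0],
    [0.75,-20,-10,0,0,0,0],
    [0.75,-20,-10,0,0,0,0],
    [0.75,-20,-10,0,0,0,0],
    [0.75,-20,-10,0,0,0,0],
    [0.75,-20,-10,0,0,0,0],
    [0.75,-10,-6,0,0,0,0],
    [0.75,0,0,0,0,0,0],
  ],
)

```text
t: 16.97
eef_pos: [399.2, -353.0, 108.4]
eef_rot: [2.326, 2.111, -0.0]
force: [-0.3, -0.7, 0.3]
gripper_width: 64.1
finger_force: 0.0
```

```bash
python3 look.py w6; python3 near.py 400 -352 40 6
```

```text
16.97 [ 399.2 -353.   108.4] yaw -5.558522822020807 tilt [ 0.    -0.001 -1.   ]
cam [ 406. -289.  251.] [325.2   0.  273.4]
2892 rect [ 400.  -352.9] [46.7 41.7] long 0.6859728 mean [ 400.9 -350.6   31.9] zmax 46.1
```

View pics/w6.png

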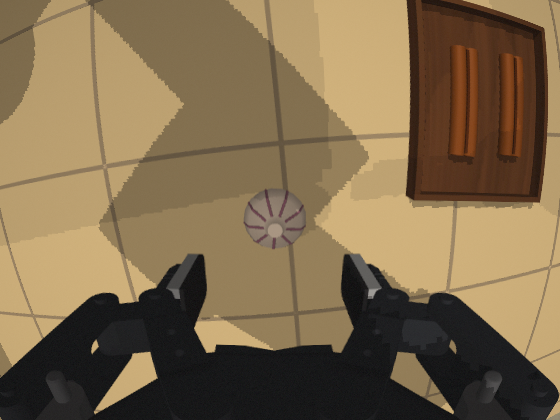

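Both sticks lie flat in the tray at (463,100) and (511,105). The garlic stands between the fingers at (275,220).

```bash
python3 near.py 400 -354 40 41
python3 - <<'E'
from h import *
d=np.load("pics/top0.npy");W=world("top",d)
print(blob(W,d,418,261,18,42),blob(W,d,260,240,18,42))
p=W[110:200,215:310].reshape(-1,3);p=p[(p[:,2]>30)&(p[:,2]<40)]
A=np.c_[2*p[:,:2],np.ones(len(p))];s=np.linalg.lstsq(A,(p[:,:2]**2).sum(1),rcond=None)[0]
print("bowl",s[:2],np.sqrt(s[2]+s[0]**2+s[1]**2),len(p))
E
```

```text
269 rect [ 400.4 -354.1] [11.2 12.9] long 176.25273 mean [ 400.7 -353.8   44.9] zmax 47.2
(array([ 400.9, -354.2]), array([ 400.9, -354.2,   46.6]), array([ 9.2, 12.4]), np.float32(90.6), array([42.2, 47. , 51.4]), 27) (array([443.4,  16.8]), array([444. ,  16.8,  45.8]), array([11.2, 11.5]), np.float32(88.5), array([42.6, 45.6, 49.2]), 27)
bowl [645.69132841  14.6320948 ] 85.95257387857694 590
```

Emit:
jog_arm(
  increments=[
    [0.75,1,-1,-25,0,0,0],
    [0.75,0,0,-30,0,0,0],
    [0.75,0,0,-25,0,0,0],
    [0.75,0,0,-18,0,0,0],
    [0.75,0,0,-7,0,0,0],
    [0.6,0,0,0,0,0,0],
    [0,0,0,0,0,0,0],
    [0,0,0,0,0,0,0],
    [0,0,0,0,0,0,0],
    [0,0,0,0,0,0,0],
  ],
  squeeze=40,
)

```text
t: 17.85
eef_pos: [402.3, -353.8, 4.2]
eef_rot: [2.322, 2.112, 0.0]
force: [0.7, 0.1, -0.2]
gripper_width: 44.2
finger_force: 40.7
```

Emit:
jog_arm(
  increments=[
    [0,0,0,10,0,0,0],
    [0,0,0,20,0,0,0],
    [0,0,0,30,0,0,0],
    [0,0,0,30,0,0,0],
    [0,0,0,0,0,0,0],
    [0,0,0,0,0,0,0],
  ],
)

```text
t: 18.35
eef_pos: [403.0, -354.7, 96.6]
eef_rot: [2.319, 2.109, 0.0]
force: [0.8, -0.3, -1.5]
gripper_width: 44.1
finger_force: 40.9
```

Emit:
jog_arm(
  increments=[
    [0,7,10,0,0,0,0],
    [0,13,18,0,0,0,0],
    [0,13,18,0,0,0,0],
    [0,13,18,0,0,0,0],
    [0,13,18,0,0,0,0],
    [0,13,18,0,0,0,0],
    [0,13,18,0,0,0,0],
    [0,13,18,0,0,0,0],
    [0,13,18,0,0,0,0],
    [0,13,18,0,0,0,0],
  ],
)

```text
t: 19.18
eef_pos: [524.8, -178.6, 90.8]
eef_rot: [-2.321, -2.112, 0.002]
force: [0.5, 0.2, -0.5]
gripper_width: 43.9
finger_force: 40.9
```

Emit:
jog_arm(
  increments=[
    [0,13,18,0,0,0,0],
    [0,13,18,0,0,0,0],
    [0,13,18,0,0,0,0],
    [0,13,18,0,0,0,0],
    [0,13,18,0,0,0,0],
    [0,13,18,0,0,0,0],
    [0,13,18,0,0,0,0],
    [0,13,18,0,0,0,0],
    [0,8,14,0,0,0,0],
    [0,0,0,0,0,0,0],
  ],
)

```text
t: 20.02
eef_pos: [637.5, -19.9, 91.2]
eef_rot: [-2.319, -2.116, 0.001]
force: [-0.6, -0.4, -0.3]
gripper_width: 43.7
finger_force: 40.9
```

```bash
python3 look.py w7
python3 - <<'E'
from h import *
f=np.load("pics/w.npz");W,ok=f["W"],f["ok"]
p=W[ok&(np.hypot(W[...,0]-646,W[...,1]-15)<105)&(W[...,2]>30)&(W[...,2]<38)]
A=np.c_[2*p[:,:2],np.ones(len(p))];s=np.linalg.lstsq(A,(p[:,:2]**2).sum(1),rcond=None)[0]
print("bowl",s[:2],np.sqrt(s[2]+s[0]**2+s[1]**2),len(p))
E
```

```text
20.02 [637.5 -19.9  91.2] yaw -5.243895877777275 tilt [-0.002  0.001 -1.   ]
cam [644.  44. 234.] [325.2   0.  273.4]
bowl [645.55185161  16.1706409 ] 85.69053766439393 6348
```

View pics/w7.png

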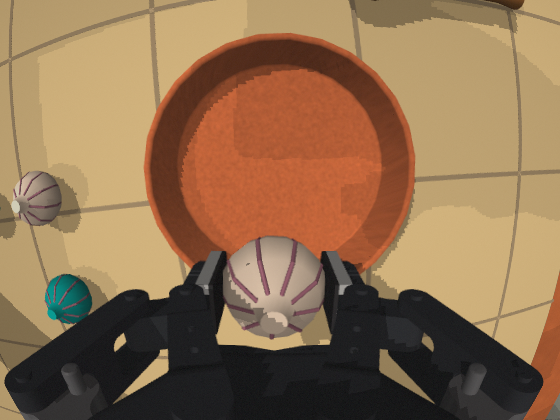

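The wrist view shows the bulb held upright at (275,287), with the bowl centred near (280,165). I'll shift a little and lower it.

Emit:
jog_arm(
  increments=[
    [0,4,2,0,0,0,0],
    [0,4,2,-15,0,0,0],
    [0,0,0,-25,0,0,0],
    [0,0,0,-20,0,0,0],
    [0,0,0,-10,0,0,0],
    [0,0,0,-6,0,0,0],
    [0,0,0,-3,0,0,0],
    [0,0,0,-1,0,0,0],
    [0,0,0,0,0,0,0],
    [0,0,0,0,0,0,0],
  ],
)

```text
t: 20.9
eef_pos: [646.5, -19.2, 14.1]
eef_rot: [2.323, 2.113, 0.002]
force: [0.4, 0.3, -0.3]
gripper_width: 44.2
finger_force: 40.9
```

Emit:
jog_arm(
  increments=[
    [0,0,2,-1.5,0,0,0],
    [0,0,1,-1,0,0,0],
    [0,0,0,-0.5,0,0,0],
    [0,0,0,0,0,0,0],
    [0,0,0,0,0,0,0],
  ],
)

```text
t: 21.32
eef_pos: [645.4, -15.9, 9.8]
eef_rot: [-2.324, -2.114, 0.0]
force: [0.9, -0.4, 0.1]
gripper_width: 44.3
finger_force: 40.9
```

Emit:
jog_arm(
  increments=[
    [0,0,0,-0.7,0,0,0],
    [0,0,0,0,0,0,0],
    [0,0,0,0,0,0,0],
  ],
)

```text
t: 21.57
eef_pos: [645.4, -16.1, 9.0]
eef_rot: [-2.324, -2.114, 0.0]
force: [-0.5, 0.0, -1.0]
gripper_width: 44.3
finger_force: 40.9
```

Emit:
jog_arm(
  increments=[
    [0,0,0,-1,0,0,0],
    [0,0,0,0,0,0,0],
    [0,0,0,0,0,0,0],
  ],
)

```text
t: 21.82
eef_pos: [645.6, -16.1, 8.8]
eef_rot: [2.324, 2.114, -0.0]
force: [-3.2, -0.2, 5.3]
gripper_width: 44.1
finger_force: 41.2
```

Emit:
jog_arm(
  increments=[
    [0.54,0,0,0,0,0,0],
    [0.6,0,0,0,0,0,0],
    [0.66,0,0,0,0,0,0],
    [0.66,0,0,0,0,0,0],
    [0.66,0,0,8,0,0,0],
    [0.66,0,0,20,0,0,0],
    [0.68,0,0,35,0,0,0],
    [0.7,0,0,35,0,0,0],
  ],
)

```text
t: 22.48
eef_pos: [644.1, -15.9, 105.8]
eef_rot: [-2.322, -2.112, 0.004]
force: [0.0, 0.3, -0.4]
gripper_width: 59.9
finger_force: 0.0
```

Emit:
jog_arm(
  increments=[
    [0.7,-22,3,0,0,0,1],
    [0.7,-22,3,0,0,0,1],
    [0.7,-22,4,0,0,0,1],
    [0.7,-22,4,0,0,0,1],
    [0.7,-22,4,0,0,0,1],
    [0.7,-22,4,0,0,0,0],
    [0.7,-22,4,0,0,0,0],
    [0.7,-22,4,0,0,0,0],
    [0.7,-22,3,0,0,0,0],
    [0.7,-4,0,0,0,0,0],
  ],
)

```text
t: 23.32
eef_pos: [440.7, 17.5, 105.7]
eef_rot: [-2.228, -2.213, 0.001]
force: [0.3, -0.1, -1.0]
gripper_width: 59.7
finger_force: 0.0
```

Emit:
jog_arm(
  increments=[
    [0.7,0,0,0,0,0,0],
    [0.7,0,0,0,0,0,0],
  ],
)

```text
t: 23.48
eef_pos: [444.4, 16.8, 106.9]
eef_rot: [2.228, 2.212, 0.002]
force: [0.2, 1.0, 1.2]
gripper_width: 59.7
finger_force: 0.0
```

```bash
python3 look.py w8; python3 near.py 444 17 40 41;python3 near.py 444 17 40 8; python3 near.py 646 -16 40 42
```

```text
23.48 [444.4  16.8 106.9] yaw -0.4123285808453882 tilt [ 0.002 -0.    -1.   ]
cam [445.  81. 250.] [325.2   0.  273.4]
274 rect [443.8  18.9] [12.7 11.4] long 1.6488023 mean [443.7  19.1  45. ] zmax 47.1
2951 rect [443.2  19.6] [46.1 42.6] long 1.5669116 mean [443.7  22.2  32. ] zmax 46.1
319 rect [644.8 -19. ] [22.4 18.2] long 73.51182 mean [642.8 -18.   47. ] zmax 52.8
```

View pics/w8.png

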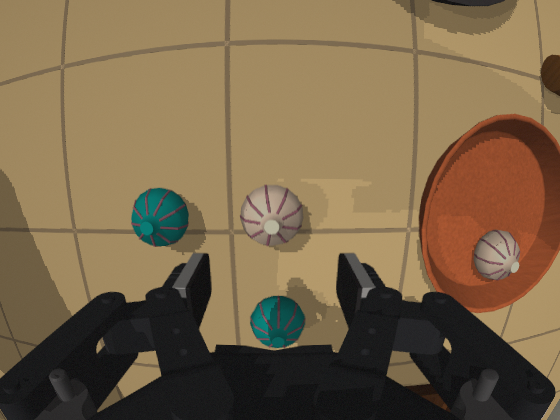

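Garlic A stands upright in the bowl at (497,255). Garlic B is between the fingers at (272,215), clear of the turquoise bulbs at (160,217) and (278,320).

Emit:
jog_arm(
  increments=[
    [0.7,0,1,-25,0,0,0],
    [0.7,0,0,-30,0,0,0],
    [0.7,0,0,-25,0,0,0],
    [0.7,0,0,-18,0,0,0],
    [0.7,0,0,-5,0,0,0],
    [0.6,0,0,0,0,0,0],
    [0,0,0,0,0,0,0],
    [0,0,0,0,0,0,0],
    [0,0,0,0,0,0,0],
    [0,0,0,0,0,0,0],
  ],
)

```text
t: 24.37
eef_pos: [444.6, 17.9, 4.4]
eef_rot: [2.228, 2.212, 0.003]
force: [0.1, -0.5, -0.3]
gripper_width: 44.5
finger_force: 40.7
```

Emit:
jog_arm(
  increments=[
    [0,0,0,10,0,0,0],
    [0,0,0,20,0,0,0],
    [0,0,0,30,0,0,0],
    [0,0,0,30,0,0,0],
    [0,0,0,5,0,0,0],
    [0,0,0,0,0,0,0],
  ],
)

```text
t: 24.87
eef_pos: [445.9, 17.8, 102.1]
eef_rot: [2.225, 2.209, 0.008]
force: [-0.3, 0.2, -0.5]
gripper_width: 44.1
finger_force: 40.9
```

Emit:
jog_arm(
  increments=[
    [0,10,1,0,0,0,0],
    [0,20,3,0,0,0,0],
    [0,20,3,0,0,0,0],
    [0,20,3,0,0,0,0],
    [0,20,3,0,0,0,0],
    [0,20,3,0,0,0,0],
    [0,20,3,0,0,0,0],
    [0,20,3,0,0,0,0],
    [0,20,3,0,0,0,0],
    [0,20,3,0,0,0,0],
  ],
)

```text
t: 25.7
eef_pos: [633.1, 46.2, 96.0]
eef_rot: [-2.228, -2.212, 0.004]
force: [0.5, 0.1, 0.2]
gripper_width: 44.2
finger_force: 40.9
```

Emit:
jog_arm(
  increments=[
    [0,8,1,0,0,0,0],
    [0,0,0,0,0,0,0],
    [0,0,0,0,0,0,0],
  ],
)

```text
t: 25.95
eef_pos: [640.3, 46.9, 96.8]
eef_rot: [-2.228, -2.212, 0.003]
force: [-0.1, -0.7, -0.5]
gripper_width: 44.2
finger_force: 40.9
```

```bash
python3 look.py w9
```

```text
25.95 [640.3  46.9  96.8] yaw -0.40317021882985854 tilt [-0.003 -0.    -1.   ]
cam [642. 111. 239.] [325.2   0.  273.4]
```

View pics/w9.png

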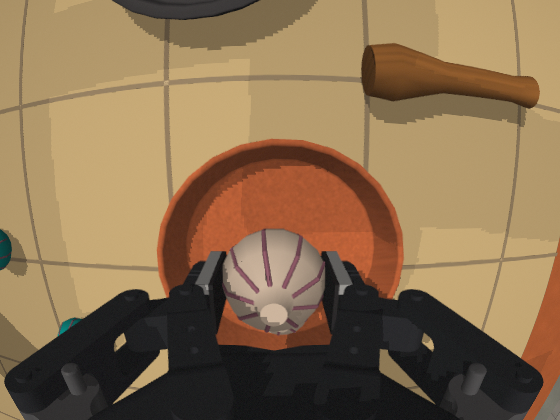

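Garlic B is held upright at (275,285) over the bowl, with the pestle well clear.

Emit:
jog_arm(
  increments=[
    [0,5,1,-15,0,0,0],
    [0,0,0,-25,0,0,0],
    [0,0,0,-23,0,0,0],
    [0,0,0,-12,0,0,0],
    [0,0,0,-6,0,0,0],
    [0,0,0,-3,0,0,0],
    [0,0,0,-1,0,0,0],
    [0,0,0,0,0,0,0],
    [0,0,0,0,0,0,0],
  ],
)

```text
t: 26.75
eef_pos: [647.5, 48.0, 14.7]
eef_rot: [2.228, 2.212, 0.003]
force: [0.1, -0.6, -1.4]
gripper_width: 44.1
finger_force: 40.9
```

Emit:
jog_arm(
  increments=[
    [0,0,0,-2,0,0,0],
    [0,0,0,-1.5,0,0,0],
    [0,0,0,-1,0,0,0],
    [0,0,0,0,0,0,0],
    [0,0,0,0,0,0,0],
  ],
)

```text
t: 27.17
eef_pos: [646.9, 48.0, 9.4]
eef_rot: [2.229, 2.213, 0.001]
force: [-0.6, -0.7, 3.7]
gripper_width: 44.3
finger_force: 41.2
```

Emit:
jog_arm(
  increments=[
    [0,0,0,-0.7,0,0,0],
    [0,0,0,0,0,0,0],
    [0,0,0,0,0,0,0],
  ],
)

```text
t: 27.42
eef_pos: [646.9, 48.0, 9.3]
eef_rot: [2.229, 2.213, 0.0]
force: [-3.5, -0.8, 7.8]
gripper_width: 44.3
finger_force: 41.5
```

Contact is confirmed, so I'll release, rise and retreat for a final check.

Emit:
jog_arm(
  increments=[
    [0.54,0,0,0,0,0,0],
    [0.6,0,0,0,0,0,0],
    [0.66,0,0,0,0,0,0],
    [0.66,0,0,0,0,0,0],
    [0.66,0,0,8,0,0,0],
    [0.66,0,0,20,0,0,0],
    [0.68,0,0,35,0,0,0],
    [0.7,0,0,35,0,0,0],
    [0.7,0,0,35,0,0,0],
    [0.7,-20,0,35,0,0,0],
  ],
)

```text
t: 28.25
eef_pos: [628.1, 47.8, 178.4]
eef_rot: [2.228, 2.212, 0.003]
force: [-0.3, -0.1, 1.3]
gripper_width: 59.6
finger_force: 0.0
```

Emit:
jog_arm(
  increments=[
    [0.7,-30,20,0,0,0,0],
    [0.7,-30,30,0,0,0,0],
    [0.7,-30,30,0,0,0,0],
    [0.7,-30,30,0,0,0,0],
    [0.7,-30,35,0,0,0,0],
    [0.7,0,40,0,0,0,0],
    [0.7,0,40,0,0,0,0],
    [0.7,0,40,0,0,0,0],
    [0.7,0,40,0,0,0,0],
    [0.7,0,40,0,0,0,0],
  ],
)

```text
t: 29.08
eef_pos: [480.5, 390.0, 176.6]
eef_rot: [2.229, 2.214, 0.001]
force: [1.1, -0.0, -0.2]
gripper_width: 59.7
finger_force: 0.0
```

Emit:
jog_arm(
  increments=[
    [0.7,0,40,0,0,0,0],
    [0.7,0,40,0,0,0,0],
    [0.7,0,40,0,0,0,0],
    [0.7,0,0,0,0,0,0],
    [0.7,0,0,0,0,0,0],
  ],
)

```text
t: 29.5
eef_pos: [480.2, 509.8, 175.4]
eef_rot: [2.226, 2.217, -0.001]
force: [-0.2, 0.3, -0.7]
gripper_width: 59.7
finger_force: 0.0
```

Run:
```python
from h import *
im,d=arm.get_image("top");cv2.imwrite("pics/top1.png",im[:,:,::-1]);W=world("top",d)
def bl(n,x,y,r,z0,z1):
    p=W[(np.hypot(W[...,0]-x,W[...,1]-y)<r)&(W[...,2]>z0)&(W[...,2]<z1)]
    if len(p)>3: print(n,len(p),cv2.minAreaRect(p[:,:2].astype(np.float32)),p.mean(0).round(1))
bl("s1",617,-276,56,14,30);bl("s2",562,-271,56,14,30)
bl("ga",646,-16,30,40,60);bl("gb",646,48,30,40,60);bl("gin",590,280,64,28,60)
```

```text
s1 574 ((612.7691650390625, -274.6741638183594), (90.61573028564453, 102.4606704711914), 82.06290435791016) [ 612.2 -275.    19.1]
s2 552 ((567.1654663085938, -274.2315673828125), (89.92589569091797, 98.91572570800781), 84.08626556396484) [ 566.4 -273.5   18.8]
ga 109 ((645.9736328125, -22.32060432434082), (32.8011360168457, 29.565622329711914), 78.91157531738281) [645.3 -20.1  44.5]
gb 104 ((646.5477294921875, 46.91326141357422), (33.23103713989258, 28.243297576904297), 1.0186715126037598) [646.9  45.9  45. ]
gin 607 ((587.4332885742188, 278.7799377441406), (43.91942596435547, 102.00525665283203), 13.441719055175781) [586.9 278.   41.5]
```

View pics/top1.png

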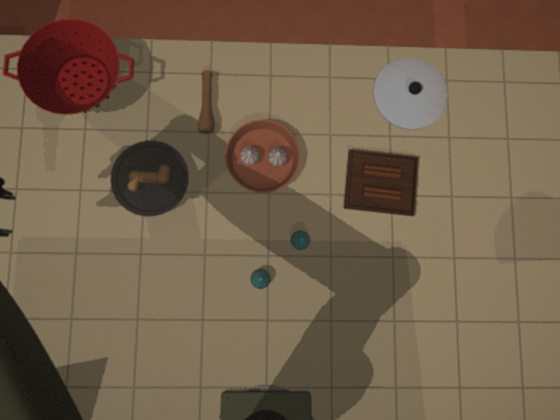

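The top view shows both sticks in the tray, both bulbs upright in the bowl, the ginger mid-plate at (150,178), and the pestle and decoys where they were.

```bash
python3 -c "
from rig import arm
print(arm.sign_off())"
```

```text
the job is handed in; nothing more can be done
None
```

The job is handed in: in the last overhead picture both cinnamon sticks lay flat in the tray, both garlic bulbs stood upright in the bowl and the ginger lay mid-plate, with the pestle and turquoise bulbs left alone; sign-off returned no verdict.

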